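# Seal the evidence case with a bolt-seal pin

## Task

The sample jars are packed in the blue evidence case: fold its lid down, take the yellow bolt-seal pin out of the seal block, push it down through the holes of the lid's lug and the case's lug at the front, and press it home until its head sits on the lid's lug and the lid is fully shut against its springy seal. Finish while still holding the pin pressed down so that the lid stays fully shut (a colleague will clip the locking barrel on from below): do not let go. Leave the other pins, the jars, the jar cap and the carton where they are.

Things in the scene. Friction and masses are not known exactly. Their poses are not given: they have to be found in the camera images.
- lid (a joint): Opening of the lid in rad: 0 fully shut; starts 0.7 to 1.05. Friction hinge: the lid stays where left (about 5 N at its front edge moves it). At 0.06 it meets a rubber strip; squeezing that flat takes 10 to 12 N at the lug, holding it flat 7 N. Let go, the lid springs back to 0.03 to 0.06 (its lug 6 to 12 mm above the case's lug); even then the two holes are in line within 1 mm, so the pin enters.
- lid_hinge (a point): Middle of the hinge line, at the back edge of the case, 100 mm above the table. Frame of the case: x from the lug side (nearer the robot) towards the hinge, y along the hinge line, z up. The blue metal case stands firm and does not move; 180 mm deep (x), 260 mm wide (y), rim 100 mm above the table.
- lid_edge (a point): Middle of the lid's top front edge, 180 mm from the hinge line; the frame turns with the lid: x towards the hinge along the lid, y along the hinge line, z out of its top face. The lid is a shallow blue box 180 x 260 mm, 34 mm tall, with a flat top to push on; shut, its top is 134 mm above the table.
- lid_hole (a point): Centre of the hole in the lid's lug, on its upper face; frame as lid_edge. Steel tab 50 mm wide, 6 mm thick, sticking 42 mm out of the middle of the lid's front; round hole 12 mm across, 28 mm in front of the lid's front wall (208 mm from the hinge line). Shut, the tab's upper face is 106 mm above the table and the lid rises 28 mm higher behind it.
- base_hole (a point): Centre of the hole in the case's own lug, on its upper face, 100 mm above the table; frame as lid_hinge. Tab and hole as on the lid, 6 mm thick, open below. Fully shut, the lid's lug lies on it with the holes in line.
- pin_yellow_grip (a point): Bolt-seal pin, about 50 g: pointed steel shank 8 mm across, 48 mm long, under a round yellow plastic head 20 mm across, 40 mm tall. Stands upright, head up, in a hole of the seal block, the head's flat underside on the block. Grip point: on the axis in the head, 25 mm above its underside, 73 mm above the tip, 15 mm below the top. z: tip to head.
- pin_yellow_tip (a point): Lower end of the yellow pin's shank, on its axis.
- pin_yellow_collar (a point): Centre of the underside of the yellow pin's head, 48 mm above the tip, where the shank begins.
- seal_block: Wooden block holding the bolt seals, fixed: 50 mm (x) by 170 mm (y), 60 mm tall, three upright 12 mm holes on its y axis at -50, 0, +50 mm; on its +x side a step 40 mm deep and 22 mm high carries three locking barrels (tops 48 mm above the table). Origin: centre of the 50 x 170 block's underside. Which pin is in which hole varies.
- pin_white_grip (a point): Bolt-seal pin, about 50 g: pointed steel shank 8 mm across, 48 mm long, under a round white plastic head 20 mm across, 40 mm tall. Stands upright, head up, in a hole of the seal block, the head's flat underside on the block. Point on its axis in the head, 73 mm above the tip. Bystander.
- pin_red_grip (a point): Bolt-seal pin, about 50 g: pointed steel shank 8 mm across, 48 mm long, under a round red plastic head 20 mm across, 40 mm tall. Stands upright, head up, in a hole of the seal block, the head's flat underside on the block. Point on its axis in the head, 73 mm above the tip. Bystander.
- closed_jar: Closed black cosmetic jar, 74 mm across, 62 mm tall, loose on the table. Origin: centre of its underside. Bystander.
- open_jar_a: Open black jar full of cream, 72 mm across, 60 mm tall, loose on the table. Origin: centre of its underside. Bystander.
- open_jar_b: Another open black jar of cream, same size. Origin: centre of its underside. Bystander.
- jar_cap: Black jar cap lying on the table, 74 mm across, 16 mm tall. Origin: centre of its underside. Bystander.
- carton: Black cosmetic carton, 78 x 78 x 75 mm tall, loose on the table. Origin: centre of its underside. Bystander.
There are look-alikes about, which are no part of the job. Of the things like the part that bears pin_yellow_grip, leave any that is green; of the rest the smaller one is meant.

How it is judged (in metres and radians):
On the way, in this order (a step that is already met when the one before it is completed fails the run):
1. the lid is folded down onto its seal (opening below 0.12 rad) (value of joint lid below 0.12 rad), for 0.2 s.
2. the yellow pin's shank is through the lid's lug and at least 8 mm into the hole of the case's lug, upright within 0.15 rad (x of pin_yellow_tip in the frame of base_hole between -0.005 and 0.005 m and y of pin_yellow_tip in the frame of base_hole between -0.005 and 0.005 m and angle between the z axis of pin_yellow_tip and the z axis of base_hole, either way round below 0.15 rad and horizontal distance between pin_yellow_collar and lid_hole below 0.006 m and z of pin_yellow_collar in the frame of lid_hole above -0.003 m and z of pin_yellow_tip in the frame of base_hole below -0.008 m), for 0.1 s.
At the end, for the whole second after the job is handed in: Lid shut (below 0.015 rad); yellow pin through both holes (tip over 36 mm below the case lug's top, within 0.15 rad of the hole's axis), its head within 4 mm of the lid's lug and pressing it with over 3 N; the pin at rest and still held by the fingers (over 3 N) (x of pin_yellow_tip in the frame of base_hole between -0.005 and 0.005 m and y of pin_yellow_tip in the frame of base_hole between -0.005 and 0.005 m and angle between the z axis of pin_yellow_tip and the z axis of base_hole, either way round below 0.15 rad and horizontal distance between pin_yellow_collar and lid_hole below 0.006 m and z of pin_yellow_collar in the frame of lid_hole above -0.003 m and z of pin_yellow_tip in the frame of base_hole below -0.036 m and distance between pin_yellow_collar and lid_hole below 0.004 m and value of joint lid below 0.015 rad and contact force between pin_yellow and lid above 3 N and contact force between the fingers and pin_yellow above 3 N and linear speed of pin_yellow below 0.02 m/s); the arm keeps its last pose, push and grip.
It fails at once if another pin is moved by more than 20 mm (distance of any of pin_white_grip, pin_red_grip from where it was at the start of the episode above 0.02 m).
It fails at once if a jar, the jar cap or the carton is moved by more than 30 mm (distance of any of closed_jar, open_jar_a, open_jar_b, jar_cap, carton from where it was at the start of the episode above 0.03 m).
It also fails if it takes over 58 s, if anything falls off the work surface, if the arm or the gripper's body presses on something with over 40 N, if the wrist force passes 120 N, or if a joint passes its speed limit or range.

## Robot

A 7-joint arm with a two-finger parallel gripper is mounted at the origin on the work surface. World frame = base frame: x ahead of the robot, y to its left, z up, the work surface at z = 0. Lengths are in m, angles in degrees, forces in N, time in s.
With the tool pointing down it reaches from about 0.425 to 0.95 m from the base axis. Payload 16.7 kg.
Tool frame: the origin (TCP) lies between the finger pads; the fingertips stand 25 mm ahead of it and the grasp point (between the pads) lies 6 mm ahead of it; z points along the fingers, y is the direction in which the jaws open and shut (so a half turn about z gives the same grasp; the last joint's range is limited). The gripper opens to 94 mm and grips with 3 to 60 N. Pads are 16 mm wide; open, the fingers measure 119 mm over their backs; the gripper's body (75 mm by 177 mm) begins 78 mm behind the grasp point.
Start: joints at [-73.367, 24.414, 4.234, 92.017, -1.954, 63.644, -3.845], TCP at [0.287, 0.611, 0.23] pointing down, gripper open.
Joint ranges: [-163.25, 163.25], [-28.42, 122.38], [-70.27, 78.77], [12.13, 141.07], [-58.53, 238.53], [9.26, 117.41], [-156.51, 156.51]. Speed limits (degrees/s): [108.29, 108.29, 136.94, 136.94, 172.46, 172.46, 172.46].

## Interface

Orientations are given as [roll, pitch, yaw] about the fixed x, y, z axes, in that order (R = Rz(yaw) Ry(pitch) Rx(roll)).
In Python, from bench import bot gives the robot as it stands. Calls block until the motion is done:
- bot.move_pose(position, orientation): joint-space move of the TCP to a pose.
- bot.move_straight(position, velocity=0.15, rotation=None): straight line of the TCP; rotation=None keeps the orientation; velocity is the mean speed in m/s.
- bot.move_joints(angles): joint-space move.
- bot.open_gripper() and bot.grab(squeeze=None): open the fingers fully, or close them until they stop; squeeze is the grip in N (None keeps the last).
- bot.wait(seconds).
- bot.solve_ik(position, orientation): joint angles nearest the present ones, or None.
- bot.sense(): the state.
- bot.capture(name): name is "scene" or "top" or "wrist"; returns (picture, depth): 480x640x3 uint8, red, green, blue; 480x640 float32, m along the optical axis (not along the pixel's ray), 0 where there is no reading.
- bot.camera_params(name): a dict with "mtx" (3x3 intrinsics, pixels), "extrinsics" (4x4, takes a point from world to camera coordinates). Camera axes: x right, y down, z forward; pixel columns grow to the right and rows downward; lengths in m; the calibration is good to about 2 mm. A picture is of the moment at which its call begins: read the wrist's pose just before it. camera_params takes no time and is no camera call; for the wrist camera it gives the pose at the moment of the call.
A pose or a line that the arm cannot do raises bot.PlanningError and nothing moves.
- bot.hand_in(): hands the job in, once; it reports no verdict.
The state is a dict: "t": time; "joint_pos": joint angles; "qvel": joint speeds; "effort": joint torques, N m; "position": TCP position; "eef_rot": TCP orientation; "wrist_force": force on the tool from outside, world axes, zero at the start; "wrist_torque": the same for the moment, N m; "finger_gap": finger opening in m.
Only numpy, scipy, OpenCV 4.12 (cv2) and the standard library are available. Lean on these libraries where they do the work, as an engineer would, in place of code of your own. Each camera call takes 0.05 s, during which the arm holds its last target.

## Working session

There is one attempt and no reset: what is moved stays moved. The work goes in short steps, each a Python script; the robot and the scene stay as the last script left them, time stands still between calls to the robot, and variables do not carry over. Pictures are saved under pics/ and viewed, and the job is handed in when it is done.

```bash
ls; mkdir -p pics; python3 - <<'E'
from bench import bot
import cv2,numpy as np
for n in("scene","top","wrist"):
    p,d=bot.capture(n); cv2.imwrite(f"pics/{n}0.png",p[:,:,::-1]); np.save(f"{n}0.npy",d); c=bot.camera_params(n); print(n,c["mtx"].tolist(),np.round(c["extrinsics"],4).tolist()); np.savez(f"{n}0.npz",p=p,d=d,K=c["mtx"],E=c["extrinsics"])
print(bot.sense())
E
```

```text
pics
scene [[502.5360243681373, 0.0, 319.5243336327026], [0.0, 502.5360243681373, 238.96606630027702], [0.0, 0.0, 1.0]] [[0.669, 0.743, 0.0206, -0.3801], [0.5242, -0.452, -0.7217, -0.1787], [-0.527, 0.4936, -0.6919, 1.3156], [0.0, 0.0, 0.0, 1.0]]
top [[613.7347900388867, 0.0, 324.76988032268065], [0.0, 613.7347900388867, 247.31431970036186], [0.0, 0.0, 1.0]] [[0.0183, -0.9998, 0.0117, 0.0364], [-0.9819, -0.0202, -0.1883, 0.5388], [0.1885, -0.008, -0.982, 1.3351], [0.0, 0.0, 0.0, 1.0]]
wrist [[384.2258857442105, 0.0, 313.24721820167764], [0.0, 384.2258857442105, 239.6315078513952], [0.0, 0.0, 1.0]] [[0.4265, 0.9045, -0.0007, -0.6741], [0.8735, -0.4117, 0.2599, -0.027], [0.2348, -0.1115, -0.9656, 0.3913], [0.0, 0.0, 0.0, 1.0]]
{'t': 0.15, 'joint_pos': array([-73.36704152,  24.44172878,   4.2326154 ,  92.04234921,
        -1.95314028,  63.64246892,  -3.84572052]), 'qvel': array([-0.11925439, -0.11210842, -0.02611681, -0.0545112 ,  0.08495844,
       -0.07715926, -0.09531846]), 'effort': array([ 3.71918795e-03, -9.36275339e+01,  3.66946667e+00, -4.54424644e+01,
       -4.88093798e-02,  1.78151589e-02,  1.24027720e-04]), 'position': array([0.28729144, 0.61047976, 0.22994469]), 'eef_rot': array([-1.79945800e+02,  4.44081667e-03,  1.54797755e+02]), 'wrist_force': array([-0.01399377,  0.09529386, -0.01739092]), 'wrist_torque': array([-0.03822936, -0.02486221,  0.01292602]), 'finger_gap': 0.09405764781045636}
```

View pics/scene0.png

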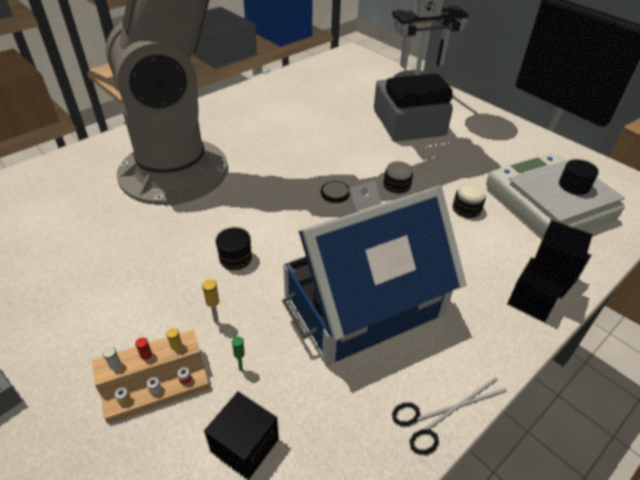

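View pics/top0.png

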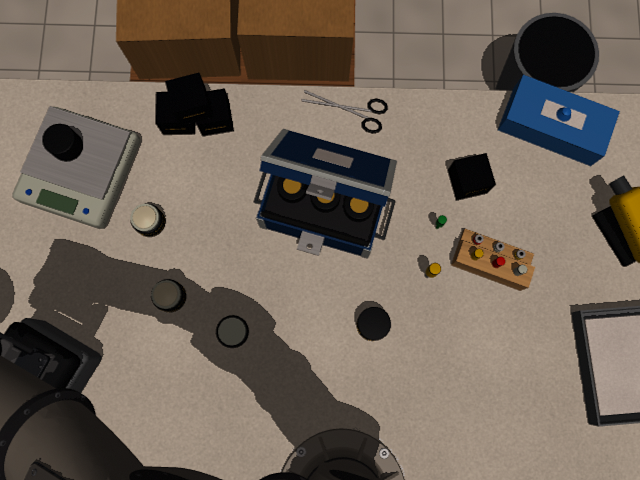

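View pics/wrist0.png

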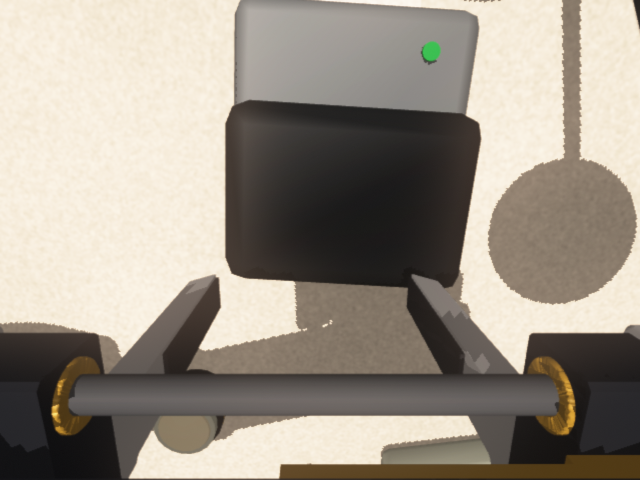

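Scene view: candidates for the yellow pin are the yellow head in the seal block (scene 174,338; top 479,254), a free-standing, larger-looking yellow pin (scene 211,292; top 434,270) and a green one (scene 238,348; top 441,221). By the description I expect the block one. Next: a close crop and measurements.

```bash
cat > h.py <<'E'
import cv2,numpy as np
def load(n):
    z=np.load(n+".npz"); return z["p"],z["d"],z["K"],z["E"]
def pts(d,K,E):
    v,u=np.mgrid[:d.shape[0],:d.shape[1]]
    c=np.stack([(u-K[0,2])/K[0,0]*d,(v-K[1,2])/K[1,1]*d,d],-1)
    w=(c-E[:3,3])@E[:3,:3]; w[d<=0]=np.nan; return w
def ray(u,v,K,E,z):
    R=E[:3,:3]; o=-R.T@E[:3,3]; r=R.T@np.array([(u-K[0,2])/K[0,0],(v-K[1,2])/K[1,1],1]); return o+r*(z-o[2])/r[2]
def proj(P,K,E):
    c=E[:3,:3]@np.asarray(P)+E[:3,3]; return (K@c)[:2]/c[2]
E
python3 - <<'E'
from h import *
a=load("top0");b=load("scene0")
c1=cv2.resize(a[0][200:300,400:540],(700,500),interpolation=cv2.INTER_CUBIC)
c2=cv2.resize(b[0][260:430,80:280],(700,595),interpolation=cv2.INTER_CUBIC)
cv2.imwrite("pics/c1.png",c1[:,:,::-1]);cv2.imwrite("pics/c2.png",c2[:,:,::-1])
for nm,(p,d,K,E) in (("top",a),("scene",b)):
    w=pts(d,K,E)
    hsv=cv2.cvtColor(p,cv2.COLOR_RGB2HSV)
    for cn,lo,hi in (("yel",(15,150,80),(32,255,255)),("red",(0,180,80),(6,255,255)),("grn",(45,120,40),(85,255,255))):
        m=cv2.inRange(hsv,lo,hi); n,l,s,c=cv2.connectedComponentsWithStats(m)
        for i in range(1,n):
            if s[i,4]>15 :
                q=w[(l==i)]; print(nm,cn,c[i].round(1),s[i],np.nanmedian(q,0).round(4),"zmax",np.nanpercentile(q[:,2],[5,95]).round(3))
E
```

```text
top yel [171.9  19.2] [ 117    0  113   41 3603] [ 1.346   0.5423 -0.3694] zmax [-0.377 -0.362]
top yel [295.5  17.4] [ 237    0  117   37 3380] [ 1.3364  0.1466 -0.3292] zmax [-0.337 -0.322]
top yel [291.1 185.9] [283 179  18  15 197] [0.6685 0.1252 0.091 ] zmax [0.087 0.096]
top yel [632.3 210.6] [620 188  20  59 656] [ 0.6262 -0.6275  0.1146] zmax [0.095 0.124]
top yel [324.9 199.5] [317 194  17   9  54] [0.6379 0.0507 0.0902] zmax [0.086 0.095]
top yel [358.3 205.2] [350 198  18  15 198] [ 0.6273 -0.0251  0.0912] zmax [0.087 0.096]
top yel [494.  259.2] [ 457  229   78   58 1665] [ 0.5178 -0.331   0.0588] zmax [0.02  0.066]
top yel [434.9 268.1] [430 263  11  11 101] [ 0.4855 -0.1901  0.1132] zmax [0.11  0.118]
top red [500.4 260.9] [497 257   8  10  60] [ 0.5062 -0.3351  0.1005] zmax [0.095 0.105]
top grn [441.7 219.3] [438 216   9   8  54] [ 0.6001 -0.2115  0.0883] zmax [0.084 0.092]
scene yel [210.4 292.2] [203 280  15  26 270] [ 0.4919 -0.1942  0.1023] zmax [0.072 0.115]
scene yel [174.2 339.3] [167 329  15  22 209] [ 0.5292 -0.2908  0.0888] zmax [0.065 0.102]
scene yel [124.8 400.5] [119 396  11   8  33] [ 0.5411 -0.3984  0.0344] zmax [0.03  0.038]
scene red [143.3 348.4] [137 339  14  20 173] [ 0.5128 -0.3379  0.09  ] zmax [0.067 0.102]
scene grn [237.9 347. ] [233 338  10  22 150] [ 0.6052 -0.2173  0.0817] zmax [0.056 0.09 ]
```

View pics/c1.png

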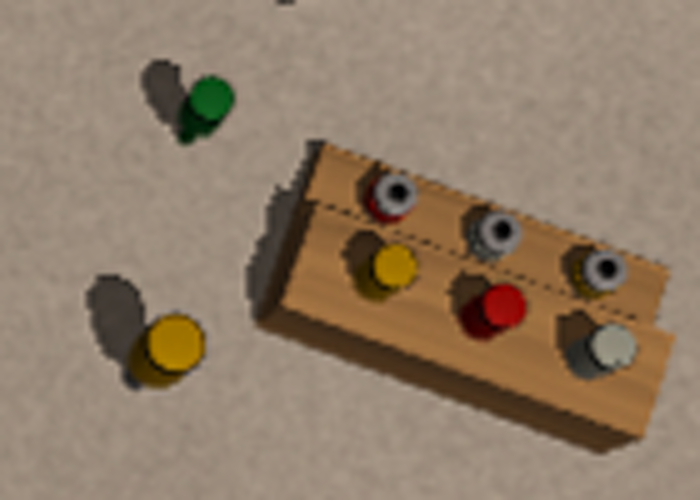

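View pics/c2.png

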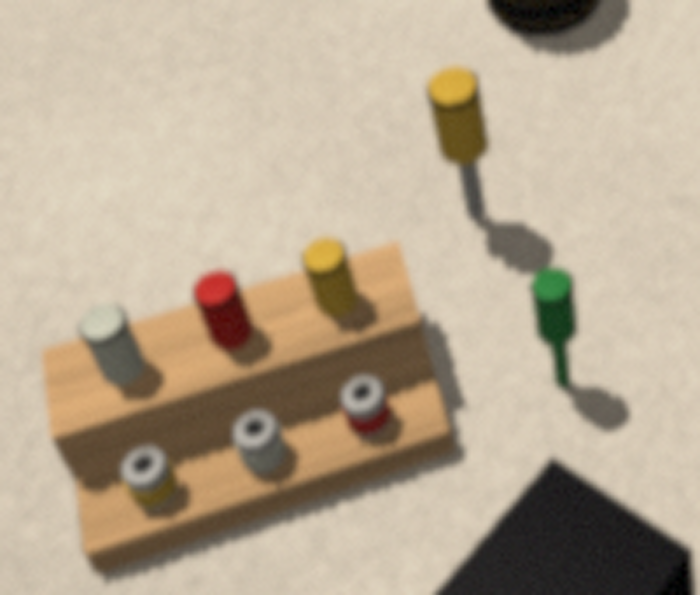

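The crops confirm it: the block's pin at top (479,254) has the smaller head (~9 px against ~12 px for the free-standing one), so I'm taking that one. Next I locate the case.

```bash
python3 - <<'E'
from h import *
a=load("top0")
c1=cv2.resize(a[0][120:265,245:405],None,fx=4,fy=4,interpolation=cv2.INTER_CUBIC)
cv2.imwrite("pics/c3.png",c1[:,:,::-1])
p,d,K,E=a; w=pts(d,K,E)
for (u,v) in [(310,243),(304,243),(316,243),(310,236),(320,186),(313,186),(327,186),(300,142),(350,150),(380,160),(375,178),(290,165),(270,160),(250,200)]: print(u,v,w[v,u].round(4))
p,d,K,E=load("scene0"); w=pts(d,K,E)
m=cv2.inRange(cv2.cvtColor(p,cv2.COLOR_RGB2HSV),(100,100,30),(130,255,255))
m[:195]=0; m[335:]=0;m[:,:310]=0
q=w[(m>0)]; q=q[np.isfinite(q[:,0])]
# RANSAC plane
rng=np.random.default_rng(0);best=0
for _ in range(500):
    s=q[rng.choice(len(q),3,False)]; n=np.cross(s[1]-s[0],s[2]-s[0]); n/=np.linalg.norm(n)
    if abs(n[2])<.2: continue
    k=abs((q-s[0])@n)<.003
    if k.sum()>best: best=k.sum();bk=k
c=q[bk].mean(0); n=np.linalg.svd(q[bk]-c)[2][2]; n*=np.sign(n[2]); print(best,len(q),"c",c,"n",n,"open",np.arccos(n[2]),"yaw",np.degrees(np.arctan2(n[1],n[0])))
E
```

```text
310 243 [0.538  0.0796 0.0979]
304 243 [0.5366 0.0926 0.1034]
316 243 [0.5378 0.0665 0.1001]
310 236 [0.5531 0.0799 0.1002]
320 186 [0.6238 0.0601 0.245 ]
313 186 [0.6207 0.0738 0.2546]
327 186 [0.6244 0.0462 0.2441]
300 142 [0.7459 0.1051 0.1609]
350 150 [ 0.7415 -0.0039  0.13  ]
380 160 [ 0.7168 -0.069   0.1392]
375 178 [ 0.6492 -0.0505  0.2242]
290 165 [0.6605 0.1197 0.2609]
270 160 [0.6704 0.1593 0.2595]
250 200 [ 0.659   0.2262 -0.0016]
9923 11765 c [0.70177817 0.02741631 0.18565905] n [ 0.74289351 -0.19959998  0.63895937] open 0.8776516194588915 yaw -15.03901350757008
```

View pics/c3.png

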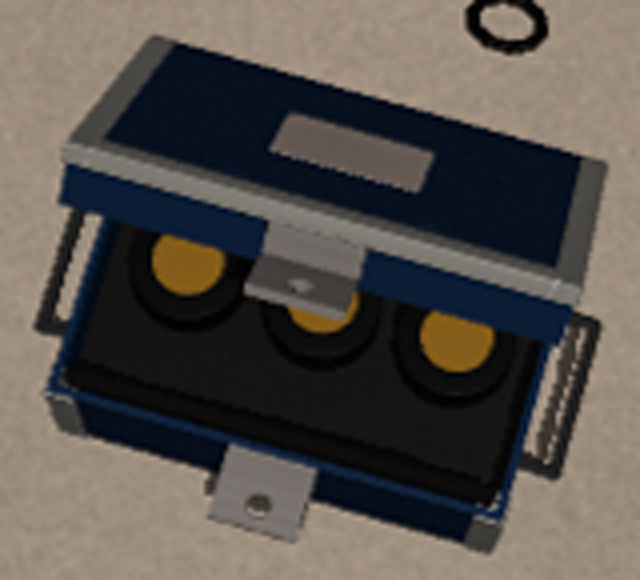

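The crop shows the base hole at (258,504), i.e. top pixel (309.1,245.6); the lid is open 0.88 rad and the case yaw is about -15°. Now folding the lid along its arc.

```bash
cat > case.py <<'E'
from h import *
p_,d_,K_,E_=load("top0")
yaw=np.radians(-15.04); ex=np.array([np.cos(yaw),np.sin(yaw),0]); ey=np.array([-ex[1],ex[0],0])
bh=ray(309.1,245.6,K_,E_,0.1); hinge=bh+.208*ex
def lidpt(r,th,h=.034): return hinge-ex*(r*np.cos(th)-h*np.sin(th))+np.array([0,0,r*np.sin(th)+h*np.cos(th)])
E
python3 - <<'E'
from case import *; from bench import bot
print("bh",bh,"hinge",hinge,"edge",lidpt(.18,.878), "top px pred lid front edge",proj(lidpt(.18,.878),K_,E_), "lidhole",proj(lidpt(.208,.878,.006),K_,E_))
n=np.array([.74289,-.1996,.63896]);c=np.array([.70178,.02742,.18566]); print("plane check",(lidpt(.1,.878)-c)@n)
for yw in (75,-105,165-90+180):
  for r in(.16,):
    for th in (1.0,.878,.5,.1,.04):
        q=bot.solve_ik(lidpt(r,th)+[0,0,.025],[180,0,yw]); print(yw,th,None if q is None else np.round(q,1))
E
```

```text
bh [0.53172064 0.08140377 0.1       ] hinge [0.73259557 0.02742915 0.1       ] edge [0.64683482 0.05047286 0.26021885] top px pred lid front edge [325.16804576 172.55404182] lidhole [319.56008574 190.68840173]
plane check 0.0021924666322198612
75 1.0 [-39.6  28.   44.4  90.2 -20.4  70.2  -6.6]
75 0.878 [-40.6  26.1  43.4  93.2 -19.   68.3  -8. ]
75 0.5 [-42.4  22.6  40.4 101.6 -16.4  61.8 -11.3]
75 0.1 [-42.6  22.9  37.9 108.5 -17.1  54.3 -11.8]
75 0.04 [-42.5  23.3  37.6 109.3 -17.6  53.1 -11.5]
-105 1.0 [ 29.9  33.6 -58.9  85.7  29.1  77.1 133.8]
-105 0.878 [ 30.5  32.2 -58.8  88.7  28.2  75.1 133.3]
-105 0.5 [-17.9  18.9   8.  100.2  -2.9  61.1 156.1]
-105 0.1 [-17.4  19.4   5.4 107.1  -2.2  53.6 154.1]
-105 0.04 [-17.1  19.8   4.9 107.8  -2.1  52.4 153.9]
255 1.0 [ 29.9  33.6 -58.9  85.7  29.1  77.1 133.8]
255 0.878 [ 30.5  32.2 -58.8  88.7  28.2  75.1 133.3]
255 0.5 [-17.9  18.9   8.  100.2  -2.9  61.1 156.1]
255 0.1 [-17.4  19.4   5.4 107.1  -2.2  53.6 154.1]
255 0.04 [-17.1  19.8   4.9 107.8  -2.1  52.4 153.9]
```

```bash
python3 - <<'E'
from case import *; from bench import bot
rot=[180,0,165]
bot.grab(10)
def tcp(th,r=.16): return lidpt(r,th)+ex*.008*min(1,th/.3)+[0,0,.025]
s=tcp(1.1); 
bot.move_pose(s+np.array([0,0,.08]),rot); print(bot.sense()["t"],bot.sense()["wrist_force"])
bot.move_straight(s,.15)
for th in (.95,.8,.65,.5,.35,.2,.1,.04,.025):
    bot.move_straight(tcp(th),.1); x=bot.sense(); print(round(th,3),round(x["t"],2),x["wrist_force"].round(1))
bot.wait(.2)
x=bot.sense();print(x["wrist_force"].round(1), x["position"]-tcp(.025))
bot.move_straight(tcp(.025)+[0,0,.12]-ex*.12,.3)
x=bot.sense();print(x["t"])
for n in("top","wrist"):
    c=bot.camera_params(n);p,d=bot.capture(n); np.savez(n+"1.npz",p=p,d=d,K=c["mtx"],E=c["extrinsics"]); cv2.imwrite(f"pics/{n}1.png",p[:,:,::-1])
E
```

```text
4.1167 [0.66323477 0.10362328 0.7141672 ]
0.95 5.19 [0.2 0.  0. ]
0.8 5.58 [-0.4  0.1  0.2]
0.65 5.97 [-0.1  0.1  0.6]
0.5 6.37 [-0.7  0.7  1.4]
0.35 6.76 [ 0.4 -0.1  0.7]
0.2 7.17 [-0.2  0.   0. ]
0.1 7.49 [ 0.4 -1.   1.4]
0.04 7.74 [-0.3 -0.1  0.4]
0.025 7.99 [1.7 0.1 1.9]
[ 3.9 -1.4  4.5] [ 4.89299316e-04 -9.06837477e-05  3.49965403e-04]
8.9083
```

View pics/top1.png

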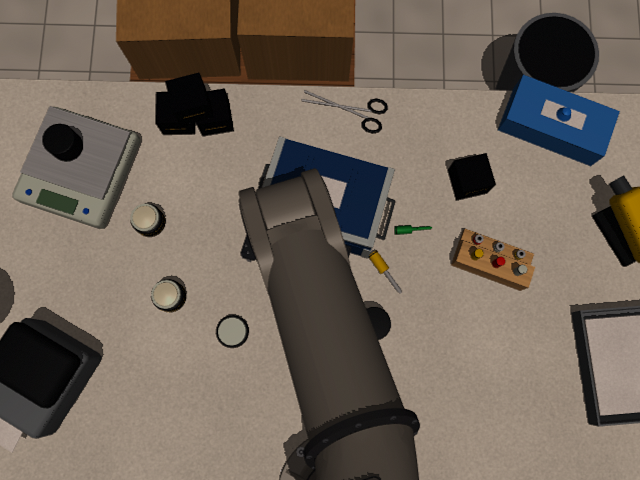

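View pics/wrist1.png

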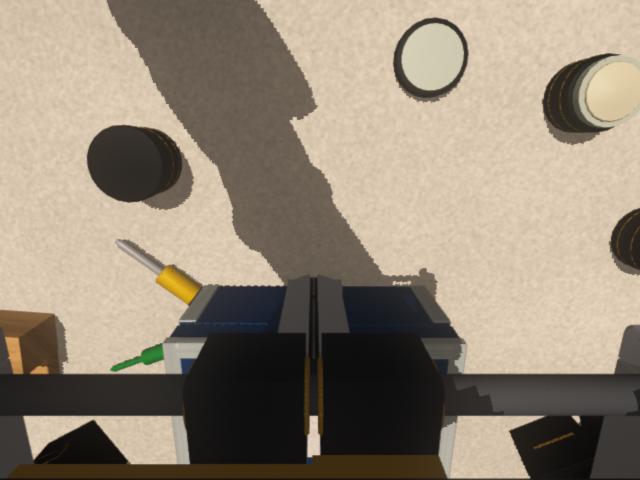

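The lid is down (top picture: its blue top lies level around (330,190)). The two free-standing look-alikes (now at (379,262) and (412,229)) have toppled over on the table; the pins in the block, the jars and the cap look unmoved. Next is locating the pin and hovering over it.

```bash
python3 - <<'E'
from case import *; from bench import bot
T=load("top0");S=load("scene0")
f=lambda c,s,o:(np.array(c)/s+o-.5+.5/s)
top={k:ray(*f(c,5,(400,200)),T[2],T[3],.1) for k,c in dict(y=(395,266),r=(504,305),w=(611,346)).items()}
sc={k:ray(*f(c,3.5,(80,260)),S[2],S[3],.1) for k,c in dict(y=(325,253),r=(216,287),w=(105,322)).items()}
for k in top: print(k,top[k].round(4),sc[k].round(4))
m={k:(top[k]+sc[k])/2 for k in top}
v=m["y"]-m["w"]; by=np.degrees(np.arctan2(v[1],v[0])); print("block y dir",by,np.linalg.norm(v))
# jaw (tool y) along block x = by-90 ; tool y angle = yw-90 -> yw=by (or by+180)
for yw in (by,by-180,by+180):
    for z in(.2,.079):
        q=bot.solve_ik([*m["y"][:2],z],[180,0,yw]);print(yw,None if q is None else q.round(1))
np.save("pin.npy",[*m["y"],by])
# lid from top1
p,d,K,E=load("top1"); w=pts(d,K,E)
for uv in [(290,160),(380,180),(345,230),(370,190),(365,215),(340,175)]: 
    P=w[uv[1],uv[0]]; print(P.round(4), "r",round(float((hinge-P)@ex),3))
E
```

```text
y [ 0.5233 -0.2883  0.1   ] [ 0.5226 -0.2881  0.1   ]
r [ 0.507  -0.3354  0.1   ] [ 0.5064 -0.3356  0.1   ]
w [ 0.4899 -0.3813  0.1   ] [ 0.4907 -0.3823  0.1   ]
block y dir 70.77529173923682 0.09911709192403138
70.77529173923682 [-18.4  27.8  55.5 106.3 -26.4  59.9  28.5]
70.77529173923682 [-10.7  35.2  45.2 111.2 -33.6  47.6  33.7]
-109.22470826076318 [ -25.3   36.2   69.6  106.6  -37.7   64.7 -140.9]
-109.22470826076318 [ 59.2  35.7 -48.5 107.   33.4  52.7 155.6]
250.77529173923682 [ -25.3   36.2   69.6  106.6  -37.7   64.7 -140.9]
250.77529173923682 [ 59.2  35.7 -48.5 107.   33.4  52.7 155.6]
[0.7132 0.1266 0.1371] r 0.045
[ 0.6714 -0.069   0.1399] r 0.034
[0.5596 0.0052 0.1385] r 0.161
[ 0.6492 -0.0476  0.1376] r 0.061
[ 0.5924 -0.0369  0.1419] r 0.119
[0.682  0.0174 0.1358] r 0.046
```

```bash
python3 - <<'E'
from case import *; from bench import bot
y=np.load("pin.npy")
bot.open_gripper()
bot.move_pose([y[0],y[1],.22],[180,0,y[3]])
c=bot.camera_params("wrist");p,d=bot.capture("wrist");np.savez("wrist2.npz",p=p,d=d,K=c["mtx"],E=c["extrinsics"]);cv2.imwrite("pics/wrist2.png",p[:,:,::-1])
T=bot.capture("top")[0]; cv2.imwrite("pics/top2.png",T[:,:,::-1]); c=bot.camera_params("top"); np.savez("top2.npz",p=T,d=0,K=c["mtx"],E=c["extrinsics"])
x=bot.sense();print(x["t"],x["position"],x["eef_rot"])
c=bot.camera_params("wrist");print("pred head",proj([y[0],y[1],.1],c["mtx"],c["extrinsics"]))
E
```

```text
12.0333 [ 0.52363847 -0.2867566   0.22009974] [ 1.79991981e+02 -5.81069938e-02  7.09463828e+01]
pred head [312.64437387 243.42900317]
```

View pics/wrist2.png

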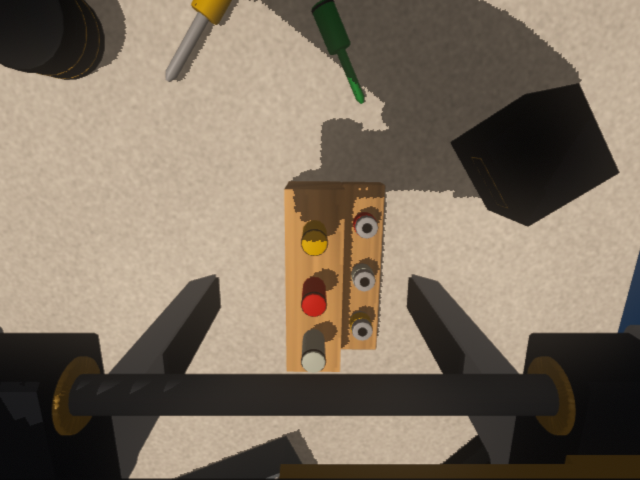

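View pics/top2.png

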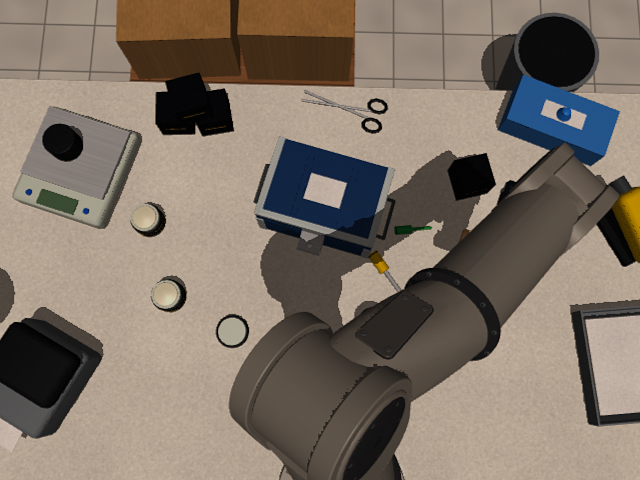

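Wrist picture: the yellow head sits at (314,243), predicted (312.6,243.4), so the position is good to about 1 mm, and white/red stand beside it in the block. Top picture: lid down, lug at (311,242). Grasping.

```bash
python3 - <<'E'
from case import *; from bench import bot
y=np.load("pin.npy")
bot.move_straight([y[0],y[1],.091],.12); x=bot.sense();print(x["position"],x["wrist_force"].round(1))
bot.grab(50); x=bot.sense();print(x["t"],x["finger_gap"],x["wrist_force"].round(1),x["position"])
bot.move_straight([y[0],y[1],.26],.15,); x=bot.sense();print(x["t"],x["finger_gap"],x["wrist_force"].round(1))
# hover above lug
for yw in (165,-15):
    q=bot.solve_ik([*bh[:2],.25],[180,0,yw]);print(yw,None if q is None else q.round(1))
E
```

```text
[ 0.52334452 -0.28844027  0.09165637] [-0.1 -0.  -0.4]
14.4 0.01903875034755856 [ 0.1  0.1 -0.1] [ 0.52296561 -0.28821247  0.09098932]
15.675 0.019271824211630966 [ 0.  -0.4 -1.2]
165 [-58.7  14.2  51.4 110.5 -12.6  61.2  73. ]
-15 [-70.8  22.1  70.7 110.9 -23.4  63.5 -95.6]
```

```bash
python3 - <<'E'
from case import *; from bench import bot
bot.move_pose([*bh[:2],.25],[180,0,165]); bot.wait(.2)
x=bot.sense();print(x["t"],x["position"],x["eef_rot"],x["finger_gap"])
for n in ("wrist","scene","top"):
    c=bot.camera_params(n);p,d=bot.capture(n);np.savez(n+"3.npz",p=p,d=d,K=c["mtx"],E=c["extrinsics"])
    cv2.imwrite(f"pics/{n}3.png",p[:,:,::-1])
    K,E=c["mtx"],c["extrinsics"]
    print(n,"tip pred",proj(x["position"]-[0,0,.079],K,E),"hole pred z.1,.112",proj(bh,K,E),proj(bh+[0,0,.012],K,E))
p=load("wrist3")[0];cv2.imwrite("pics/w3c.png",cv2.resize(p[160:340,200:440],None,fx=3,fy=3,interpolation=cv2.INTER_CUBIC)[:,:,::-1])
p=load("scene3")[0];cv2.imwrite("pics/s3c.png",cv2.resize(p[140:280,270:410],None,fx=4,fy=4,interpolation=cv2.INTER_CUBIC)[:,:,::-1])
E
```

```text
17.2583 [0.53192335 0.08039724 0.25000637] [-1.79987008e+02  7.18561134e-03  1.64874283e+02] 0.019014757946172505
wrist tip pred [314.02999856 258.25857902] hole pred z.1,.112 [314.98209729 231.01010884] [315.04922102 234.65148779]
scene tip pred [340.02064522 207.64553821] hole pred z.1,.112 [338.58490777 234.50273922] [338.86761989 230.10499362]
top tip pred [309.12946027 238.94069164] hole pred z.1,.112 [309.1 245.6] [309.0255913  244.53775616]
```

View pics/w3c.png

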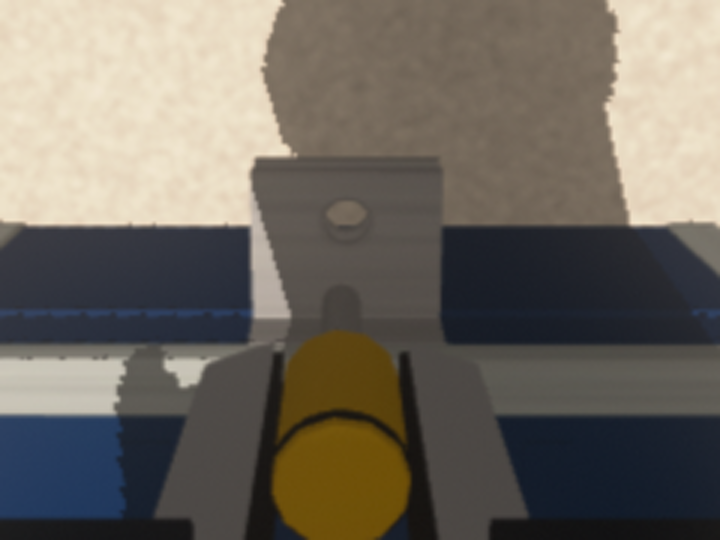

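View pics/s3c.png

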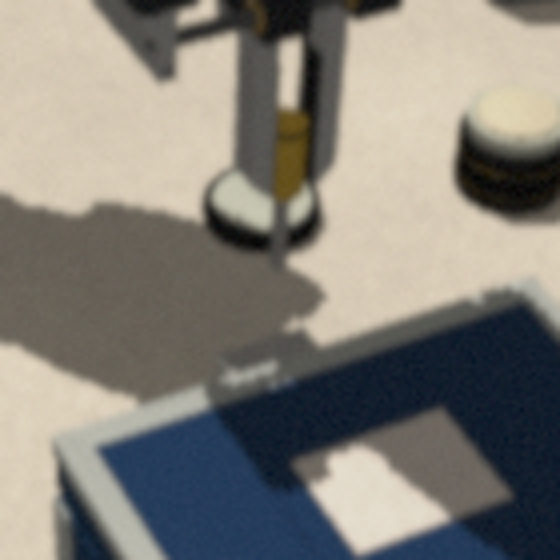

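View pics/scene3.png

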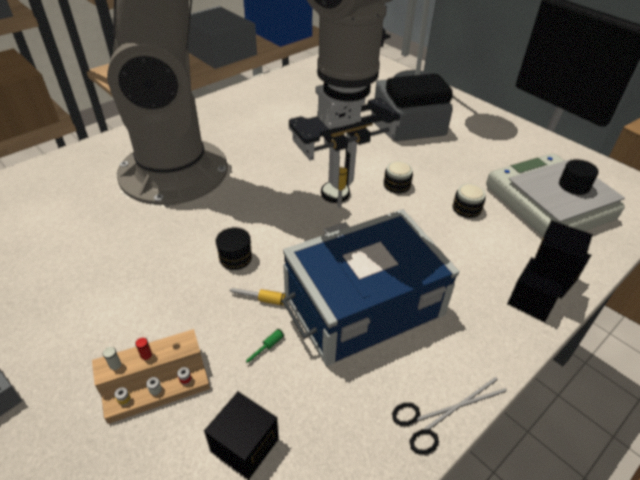

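The crops show the pin held upright and centred between the fingers, and the lid-lug hole at crop (345,220), i.e. wrist (314.8,233), against a prediction of (315,234). I lower the tip to just above the lug and look again.

```bash
python3 - <<'E'
from case import *; from bench import bot
_,_,K,E=load("wrist3")
for z in (.108,.112,.116): 
    h=ray(314.8,233.0,K,E,z); dd=h-bh; print(z,h.round(4),"case x,y off mm",(dd@ex*1e3).round(2),(dd@ey*1e3).round(2))
bot.move_straight([*bh[:2],.205],.1,rotation=[180,0,165]); bot.wait(.3)
x=bot.sense();print(x["t"],x["position"],x["eef_rot"])
for n in ("wrist","scene"):
    c=bot.camera_params(n);p,d=bot.capture(n);np.savez(n+"4.npz",p=p,d=d,K=c["mtx"],E=c["extrinsics"])
    K,E=c["mtx"],c["extrinsics"]
    print(n,"tip pred",proj(x["position"]-[0,0,.079],K,E),"hole pred z.1,.112",proj(bh,K,E),proj(bh+[0,0,.012],K,E))
p=load("wrist4")[0];cv2.imwrite("pics/w4c.png",cv2.resize(p[180:330,220:420],None,fx=4,fy=4,interpolation=cv2.INTER_CUBIC)[:,:,::-1])
p=load("scene4")[0];cv2.imwrite("pics/s4c.png",cv2.resize(p[170:270,290:390],None,fx=6,fy=6,interpolation=cv2.INTER_CUBIC)[:,:,::-1])
E
```

```text
0.108 [0.5314 0.0813 0.108 ] case x,y off mm -0.33 -0.18
0.112 [0.5304 0.0816 0.112 ] case x,y off mm -1.34 -0.19
0.116 [0.5294 0.0818 0.116 ] case x,y off mm -2.34 -0.21
18.3083 [0.53190892 0.08149737 0.20538696] [1.79966266e+02 2.53784704e-02 1.65003395e+02]
wrist tip pred [313.89509161 258.26133936] hole pred z.1,.112 [313.60706173 246.53046354] [313.63702634 251.47757282]
scene tip pred [339.31331973 224.76298499] hole pred z.1,.112 [338.58490777 234.50273922] [338.86761989 230.10499362]
```

View pics/w4c.png

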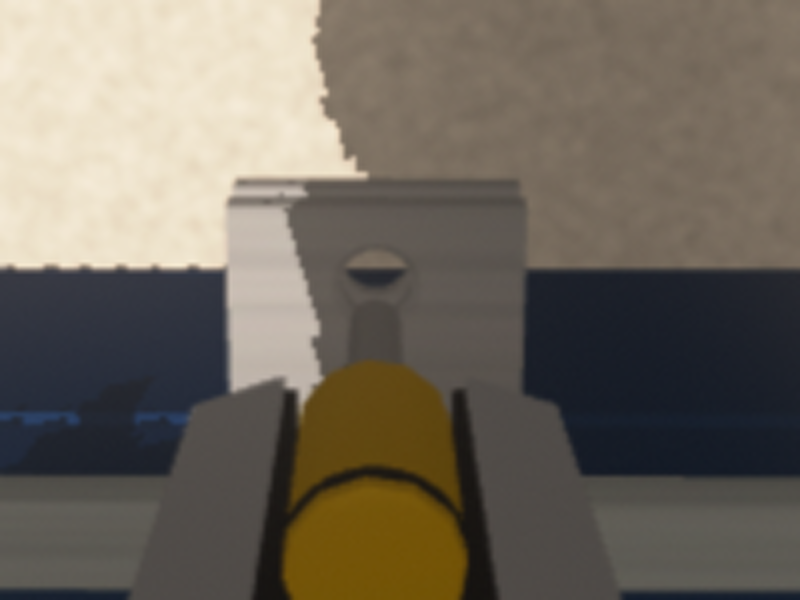

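View pics/s4c.png

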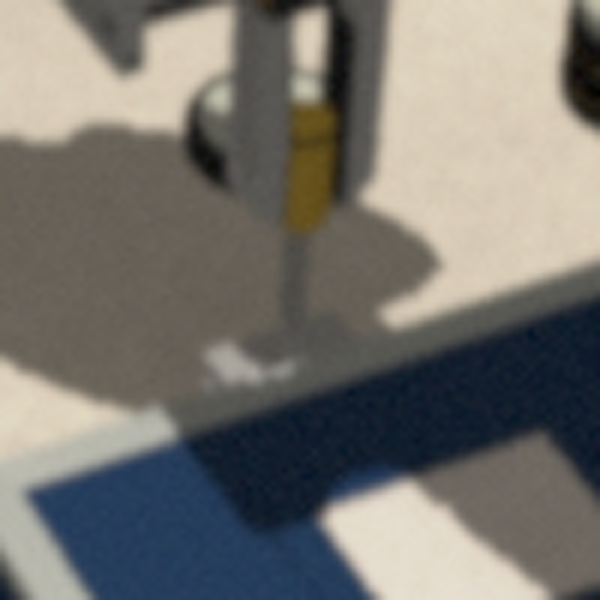

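The crop shows the hole centre at about (376,278) and the shank at x≈375, just above it; lateral alignment is good. The lug height from depth decides the small x correction.

```bash
python3 - <<'E'
from case import *
p,d,K,E=load("wrist4"); w=pts(d,K,E)
for uv in [(288,245),(290,255),(340,245),(340,255),(335,240),(300,235)]: print(w[uv[1],uv[0]].round(4))
for z in (.108,.110,.112):
    dd=ray(313.6,249.1,K,E,z)-bh; print(z,dd@ex*1e3,dd@ey*1e3)
E
```

```text
[0.5228 0.066  0.1124]
[0.5295 0.0656 0.1136]
[0.5317 0.0997 0.1128]
[0.5384 0.098  0.1132]
[0.5275 0.0973 0.1127]
[0.5178 0.0758 0.114 ]
0.108 -0.48463531996657666 -0.018394700412775217
0.11 -1.07705697422112 -0.021862503100948224
0.112 -1.6694786284756595 -0.025330305789134585
```

```bash
python3 - <<'E'
from case import *; from bench import bot
t=bh-ex*.0012
for z in (.196,.192,.189,.186,.183,.180,.177,.174):
    bot.move_straight([t[0],t[1],z],.05,rotation=[180,0,165]); x=bot.sense(); f=x["wrist_force"]
    print(z,round(x["t"],2),x["position"].round(4),f.round(1))
    if abs(f[2])>6 or np.hypot(f[0],f[1])>5: break
E
```

```text
0.196 18.74 [0.5303 0.0817 0.1956] [-0.2 -0.1 -0.7]
0.192 18.99 [0.5305 0.0816 0.1918] [ 0.3  0.2 -0.8]
0.189 19.24 [0.5305 0.0816 0.1888] [-1.2  0.2  0.1]
0.186 19.49 [0.5305 0.0817 0.1858] [0.8 0.3 0.2]
0.183 19.74 [0.5305 0.0817 0.1828] [ 0.8 -0.6 -1.3]
0.18 19.99 [0.5304 0.0817 0.1798] [-0.2  0.8  0. ]
0.177 20.24 [0.5304 0.0817 0.1768] [-0.6  0.2 -0.4]
0.174 20.49 [0.5305 0.0816 0.1738] [-0.  -0.1 -0.7]
```

The tip is 5 mm below the case lug's top with no contact force. Pressing on.

```bash
python3 - <<'E'
from case import *; from bench import bot
t=bh-ex*.0012
z=.15
bot.move_straight([t[0],t[1],z],.05); bot.wait(.15)
while z>.130:
    x=bot.sense(); f=x["wrist_force"]
    print(round(z,4),round(x["t"],2),x["position"].round(4),f.round(1),round(x["finger_gap"],4))
    if f[2]>22 or np.hypot(f[0],f[1])>12: break
    z-=.002 if z>.1405 else .001
    bot.move_straight([t[0],t[1],z],.03); bot.wait(.15)
E
```

```text
0.15 21.27 [0.5308 0.0817 0.1503] [-0.9 -0.1 -1.5] 0.0191
0.148 21.68 [0.5306 0.0817 0.148 ] [-0.6 -0.4 -1.2] 0.0191
0.146 22.07 [0.5306 0.0817 0.146 ] [ 0.6 -0.  -1.6] 0.0199
0.144 22.48 [0.5305 0.0817 0.144 ] [-0.3  0.1 -1. ] 0.0193
0.142 22.88 [0.5305 0.0817 0.1419] [-1.7 -0.6  1. ] 0.0192
0.14 23.27 [0.5305 0.0817 0.14  ] [-1.3  0.4  1.8] 0.0191
0.139 23.68 [0.5305 0.0817 0.139 ] [-2.8 -0.2  5. ] 0.0193
0.138 24.07 [0.5305 0.0817 0.138 ] [-2.9 -0.1  6.9] 0.0192
0.137 24.48 [0.5304 0.0818 0.137 ] [-2.6  0.8  6.9] 0.0194
0.136 24.88 [0.5306 0.0817 0.1367] [-8.7  0.3 22.8] 0.0191
```

```bash
python3 - <<'E'
from case import *; from bench import bot
for _ in range(4):
    bot.wait(.4); x=bot.sense(); print(round(x["t"],2),x["position"].round(4),x["eef_rot"].round(2),x["wrist_force"].round(1),x["wrist_torque"].round(2),round(x["finger_gap"],4))
for n in ("wrist","scene"):
    c=bot.camera_params(n);p,d=bot.capture(n);np.savez(n+"5.npz",p=p,d=d,K=c["mtx"],E=c["extrinsics"])
p,d,K,E=load("wrist5");cv2.imwrite("pics/w5c.png",cv2.resize(p[180:330,220:420],None,fx=4,fy=4,interpolation=cv2.INTER_CUBIC)[:,:,::-1])
w=pts(d,K,E)
for P in (bh+ey*.019+[0,0,.006],bh-ey*.019+[0,0,.006],hinge-ex*.165+ey*.07+[0,0,.034],hinge-ex*.165-ey*.07+[0,0,.034]):
    u,v=proj(P,K,E).round().astype(int); print(P.round(4),u,v,w[v,u].round(4) if 0<=v<480 and 0<=u<640 else None)
p=load("scene5")[0];cv2.imwrite("pics/scene5.png",p[:,:,::-1]);cv2.imwrite("pics/s5c.png",cv2.resize(p[170:270,290:390],None,fx=6,fy=6,interpolation=cv2.INTER_CUBIC)[:,:,::-1])
E
```

```text
25.27 [0.5306 0.0818 0.1367] [ 1.7996e+02 -2.0000e-02  1.6500e+02] [-7.7  0.3 22.4] [ 0.03  2.2  -0.02] 0.0191
25.68 [0.5305 0.0818 0.1367] [ 1.7996e+02 -2.0000e-02  1.6500e+02] [-8.9 -0.3 22.5] [0.05 2.16 0.01] 0.019
26.07 [0.5306 0.0818 0.1367] [ 1.7996e+02 -2.0000e-02  1.6500e+02] [-9.   0.1 21.9] [0.01 2.2  0.03] 0.0188
26.48 [0.5306 0.0817 0.1367] [ 1.7996e+02 -2.0000e-02  1.6499e+02] [-9.2 -0.  22.2] [0.04 2.17 0.01] 0.0191
[0.5367 0.0998 0.106 ] 351 289 [0.5261 0.1    0.1307]
[0.5268 0.0631 0.106 ] 277 289 [0.5176 0.0679 0.1304]
[0.5914 0.1378 0.134 ] 461 396 [0.5069 0.1142 0.2334]
[0.5551 0.0026 0.134 ] 167 396 [0.4943 0.0639 0.2322]
```

View pics/w5c.png

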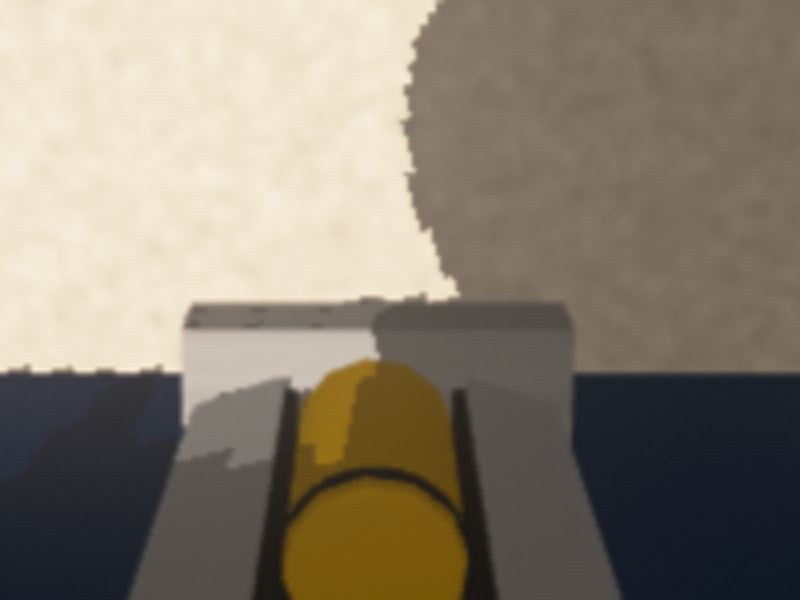

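View pics/scene5.png

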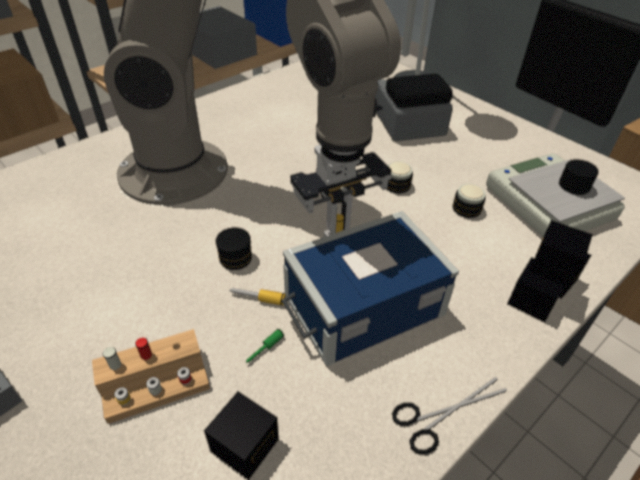

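```bash
python3 - <<'E'
from case import *
for nm in ("scene4","scene5"):
    p,d,K,E=load(nm); w=pts(d,K,E)
    P=[]
    m=np.zeros(d.shape,np.uint8); poly=np.array([proj(hinge-ex*r+ey*y+[0,0,.034],K,E) for r,y in((.03,-.11),(.03,.11),(.16,.11),(.16,-.11))]).astype(np.int32)
    cv2.fillPoly(m,[poly],1); q=w[m>0]; q=q[np.isfinite(q[:,0])]
    r=(hinge-q)@ex; s=(q-hinge)@ey
    A=np.c_[r,s,np.ones(len(r))]; z=q[:,2]; k=np.ones(len(z),bool)
    for _ in range(4):
        c=np.linalg.lstsq(A[k],z[k],rcond=None)[0]; e=abs(A@c-z); k=e<3*np.median(e)
    print(nm,"slope(opening)",c.round(4),k.sum())
E
```

```text
scene4 slope(opening) [0.0332 0.0002 0.1349] 6142
scene5 slope(opening) [ 0.0004 -0.      0.135 ] 6148
```

The lid plane measures 0.0004 rad open, against 0.033 before pressing. The force is steady and there has been no slip, so I'm handing in.

```bash
python3 - <<'E'
from bench import bot
print(bot.hand_in()); x=bot.sense(); print(x["t"],x["wrist_force"].round(1),x["finger_gap"])
E
```

```text
the job is handed in; nothing more can be done
None
the job is handed in; nothing more can be done
```

I folded the lid down, took the smaller yellow pin (the one in the seal block), pushed it through both lugs and pressed it home. I handed in at about 26.5 s, still gripping and pressing the pin.

**Last checks:**
- **Lid:** the scene depth gives an opening of 0.0004 rad, against 0.033 rad before pressing.
- **Press force:** steady at about 22 N upward on the tool, with a hard stop at 0.1367 m where I expected 0.137 m.
- **Pin:** upright, and it did not slip in the fingers.
- **Red and white pins, jars, cap, carton:** they look unmoved in the scene picture. I judged this by eye and did not measure it.

**What failed or disagreed:**
- **Fallen look-alikes:** the free-standing larger yellow pin and the green one fell over on the table while the lid was being folded. I don't know whether they toppled on their own or because of the arm.
- **Hole position:** the top and wrist cameras disagreed by up to 1.7 mm in x, so I aimed in between.
- **Sideways force:** about 9 N remains on the pin while it is pressed.

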